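# Clear the desiccator lid, crack its seal and hold it ajar

### The job

Someone left a used culture tube lying on the lid of the bench desiccator: drop it into the wire discard basket, and only then pull the lid up until it breaks free of its sticky gasket and hold its front edge about 30 mm (two fingers) open, so that air can seep in gently. Do not let the lid fly open when the seal gives, and finish still holding the lid in the gripper, ajar and still; leave the basket and everything else on the bench where they stand.

Things in the scene. Friction and masses are not known exactly. Their poses are not given: they have to be found in the camera images.
- used_tube: the used culture tube, off-white plastic, grey eight-sided cap, lying on the desiccator's lid behind the handle; 96 mm long, 16 mm in diameter (cap 18 mm long, 17 mm across flats), about 22 g. Origin on its axis at mid-length; x runs along the tube towards the cap; lying, its axis is 8.5 mm above the lid's top
- basket: the open discard basket of bright steel wire, loose, about 0.7 kg; outside 160 (its x) by 130 (its y) by 100 mm high, walls and floor 4 mm. It stands on one side of the desiccator, the tube rack on the other (sides change). Origin at the centre of its underside, z up
- desiccator: bench desiccator, fixed: clear tub 190 (its x) by 220 (y) mm with a hinged smoked lid in a white frame (200 by 232, 14 thick); closed, the lid's top is 99 mm above the bench. Origin under its centre; x points from the front (handle, towards the robot) to the back. Hinge axis along y at x = 95, z = 85 mm. An air inlet 16 mm wide and high stands on the lid at x = 73, y = 94 mm
- lid_angle (a joint): opening angle of the lid, rad: 0 shut, grows as the front edge rises (to 1.6). The front edge is 197 mm from the hinge: 0.15 rad is 30 mm open. The gasket sticks: the pull at the handle peaks near 15 N in the first 1 to 2 mm and dies away over about 10 mm; then only the lid's weight is left, about 2.5 N there. A lid let go falls shut
- lid: the lid itself with its handle, about 0.38 kg; origin on the hinge axis at the middle, x pointing to the back, z up when shut
- lid_handle (a point): steel bow handle on the lid near its front edge: a level round bar 12 mm in diameter, along y, on two end posts 92 mm apart, free from below; its axis is 36 mm above the lid's top. This point is the middle of the bar on its axis; x points to the hinge, whose axis is 172 mm behind and, with the lid shut, 50 mm below this point
- rack: the white plastic tube rack, fixed: 198 by 78 mm, its top grid at 63 mm, tubes reach to 100 mm. Origin at the centre of its underside
- rack_tube0: one of three capped tubes standing in the tube rack, 96 mm tall, the same make as the used one; stays there. Origin at the centre of its foot, z up
- rack_tube1: one of three capped tubes standing in the tube rack, 96 mm tall, the same make as the used one; stays there. Origin at the centre of its foot, z up
- rack_tube2: one of three capped tubes standing in the tube rack, 96 mm tall, the same make as the used one; stays there. Origin at the centre of its foot, z up
- dishes: a stack of four culture dishes, 90 mm in diameter, 64 mm high, loose bystander; origin at the centre of its underside
- cup: a closed white specimen cup, 62 mm in diameter, 68 mm high, loose bystander; origin at the centre of its underside
- bottle: an amber reagent bottle, 60 mm in diameter, 130 mm high, loose bystander; origin at the centre of its underside
- forceps: steel forceps lying on the bench beyond the left-hand place, 130 by 18 by 10 mm, loose bystander; origin at mid-length on the underside
Mind the look-alikes: they are no part of the job. What is shaped like the used_tube but red or yellow is not meant.

How it is judged:
On the way, in this order (a step that is already met when the one before it is completed fails the run):
1. the used tube lies in the wire basket, let go and at rest (x of used_tube in the frame of basket between -0.08 and 0.08 m and y of used_tube in the frame of basket between -0.065 and 0.065 m and z of used_tube in the frame of basket between 0 and 0.085 m and contact force between used_tube and the fingers below 0.1 N and linear speed of used_tube below 0.05 m/s), for 0.2 s.
2. the lid is broken free and held ajar (value of joint lid_angle between 0.075 and 0.26 rad and contact force between lid and the fingers above 1 N), for 0.5 s.
At the end, for the whole second after the job is handed in: The used tube rests inside the standing basket (its middle within the basket's walls and below 85 mm over its underside), not touched by the fingers; the fingers hold the lid (more than 1 N of contact), and the lid stands still at 0.075 to 0.26 rad, that is its front edge 15 to 51 mm open (all of step 1 and all of step 2 and velocity of joint lid_angle between -0.05 and 0.05 rad/s and angle between basket's own z axis and vertical below 0.1 rad); the arm keeps its last pose, push and grip.
It fails at once if the lid was lifted before the used tube was in the basket (value of joint lid_angle above 0.03 rad and not (x of used_tube in the frame of basket between -0.08 and 0.08 m and y of used_tube in the frame of basket between -0.065 and 0.065 m and z of used_tube in the frame of basket between 0 and 0.085 m)).
It fails at once if the lid flew open (front edge more than about 80 mm up) (value of joint lid_angle above 0.41 rad).
It fails at once if the basket was shifted by more than 50 mm or tipped (distance of basket from where it was at the start of the episode above 0.05 m or angle between basket's own z axis and vertical above 0.35 rad).
It fails at once if another thing on the bench was shifted by more than 30 mm or knocked over (distance of any of rack_tube0, rack_tube1, rack_tube2, dishes, cup, bottle, forceps from where it was at the start of the episode above 0.03 m or angle between any of rack_tube0, rack_tube1, rack_tube2, dishes, cup, bottle, forceps's own z axis and vertical above 0.5 rad).
It also fails if it takes over 48 s, if anything falls off the work surface, if the arm or the gripper's body presses on something with over 40 N, if the wrist force passes 120 N, or if a joint passes its speed limit or range.

### The arm

A 7-joint arm with a two-finger parallel gripper is mounted at the origin on the work surface. World frame = base frame: x ahead of the robot, y to its left, z up, the work surface at z = 0. Lengths are in m, angles in rad, forces in N, time in s.
With the tool pointing down it reaches from about 0.4 to 0.85 m from the base axis. Payload 10.4 kg.
Tool frame: the origin (TCP) lies between the finger pads; the fingertips stand 14 mm ahead of it and the grasp point (between the pads) lies 5 mm behind it; z points along the fingers, y is the direction in which the jaws open and shut (so a half turn about z gives the same grasp; the last joint's range is limited). The gripper opens to 87 mm and grips with 3 to 60 N. Pads are 19 mm wide; open, the fingers measure 117 mm over their backs; the gripper's body (75 mm by 190 mm) begins 51 mm behind the grasp point.
Start: joints at [-1.173, 0.332, -0.065, 1.46, 0.022, 1.35, -0.088], TCP at [0.255, 0.571, 0.237] pointing down, gripper open.
Joint ranges: [-2.6, 2.6], [-0.5, 2.12], [-1.47, 1.34], [0.16, 2.42], [-1.27, 4.41], [0.06, 2.06], [-2.6, 2.6]. Speed limits (rad/s): [2.22, 2.22, 2.79, 2.79, 3.14, 3.14, 3.14].

### API

Orientations are given as a unit quaternion [x, y, z, w].
In Python, from bench import readout, camera, calibration, order gives the robot as it stands.
- The arm moves only by the tool apply_moves, never from a script. Its argument "deltas" is a list of rows, each an object with "translation": the shift along the world's x, y, z in m, a list of three; "turn": the turn, a rotation vector about the world's x, y, z in rad, a list of three; "hand": the finger opening in m, from 0 to 0.087. A call has 1 to 5 rows; each row shifts and turns the pose as measured when the row begins; what a row does not reach is not made up. A row lasts 1/10 s, in which the tool goes at most 50 mm and 8.59 degrees, less where a joint would pass 70% of its speed; a pose out of reach is approached as far as the arm can. A call with a gripper value outside its range is refused whole. The fingers move at their own pace and stop on an object; "newtons" is the grip in N (left out, the last holds). Time passes only in rows, so rows that do not move let the fingers close. It gives the time, the measured TCP pose, the force and the opening at its end, in the units of the state.
- readout.read_state(): the state, without advancing time (a new reading comes with each control period).
- camera(name): name is "scene" or "top"; returns the picture (480x640x3 uint8, red, green, blue); there is no depth.
- calibration(name): a dict with "fx", "fy", "cx", "cy" (pixels), "extrinsics" (4x4, takes a point from world to camera coordinates). Camera axes: x right, y down, z forward; pixel columns grow to the right and rows downward; lengths in m; the calibration is good to about 2 mm. A picture is of the moment at which its call begins. calibration takes no time and is no camera call.
- order.close_job(): hands the job in, once; it reports no verdict.
The state is a dict: "time": time; "joint_positions": joint angles; "joint_vel": joint speeds; "joint_torque": joint torques, N m; "ee_pos": TCP position; "eef_rot": TCP orientation; "ft_force": force on the tool from outside, world axes, zero at the start; "torque": the same for the moment, N m; "width": finger opening in m.
Only numpy, scipy, OpenCV 4.12 (cv2) and the standard library are available. Lean on these libraries where they do the work, as an engineer would, in place of code of your own. Each camera call takes 0.05 s, during which the arm holds its last target. There are 200 camera calls.

## Working session

There is one attempt and no reset: what is moved stays moved. The work goes in short steps, Python scripts to look and compute and a tool call to move; the robot and the scene stay as the last step left them, time stands still between calls to the robot, and variables do not carry over. Pictures are saved under pics/ and viewed, about 8 in all and at most 12, crops included, and the job is handed in when it is done.

Besides the shell and the picture viewer there is one more tool, called after "Request:" as name(argument=value, ...), one argument or row to a line, values as JSON. apply_moves: Moves the arm, as the interface text tells. Its arguments: {"type":"object","properties":{"deltas":{"type":"array","items":{"type":"object","properties":{"translation":{"type":"array","items":{"type":"number"}},"turn":{"type":"array","items":{"type":"number"}},"hand":{"type":"number"}}}},"newtons":{"type":"number"}},"required":["deltas"]}

```bash
mkdir -p pics; ls; python3 - <<'E'
from bench import readout,camera,calibration
import cv2,numpy as np
for n in("scene","top"):
    cv2.imwrite(f"pics/{n}0.png",camera(n)[:,:,::-1]); c=calibration(n); print(n,c["fx"],c["fy"],c["cx"],c["cy"]);print(np.round(c["extrinsics"],4).tolist())
print(readout.read_state())
E
```

```text
pics
scene 607.9487856658318 607.9487856658318 317.9917527409911 234.57604208665566
[[0.3092, 0.9509, -0.0099, -0.1945], [0.5752, -0.1953, -0.7944, -0.2472], [-0.7573, 0.2399, -0.6074, 1.7133], [0.0, 0.0, 0.0, 1.0]]
top 545.9830562860268 545.9830562860268 311.8332987194858 235.81302789814865
[[0.0088, -0.9999, 0.0098, 0.03], [-0.9906, -0.01, -0.1361, 0.5809], [0.1362, -0.0086, -0.9906, 1.3316], [0.0, 0.0, 0.0, 1.0]]
{'time': 0.1, 'joint_positions': array([-1.17260643,  0.3328056 , -0.06470297,  1.46086571,  0.02159734,
        1.34993503, -0.08847575]), 'joint_vel': array([ 0.00097005, -0.00282664,  0.00173051, -0.00162174,  0.00050034,
       -0.00061089,  0.00111522]), 'joint_torque': array([ 5.60371482e-04, -6.24544573e+01,  2.39646959e-02, -3.90716779e+01,
       -6.16162294e-02,  3.65319033e-02,  4.85512635e-05]), 'ee_pos': array([0.25516125, 0.57016332, 0.23583143]), 'eef_rot': array([ 2.08823681e-01,  9.77953085e-01, -6.50058688e-04, -1.09171839e-04]), 'ft_force': array([ 0.17415967,  0.12689593, -0.18329254]), 'torque': array([0.02069608, 0.07257583, 0.02814016]), 'width': 0.08693864503164736}
```

View pics/top0.png

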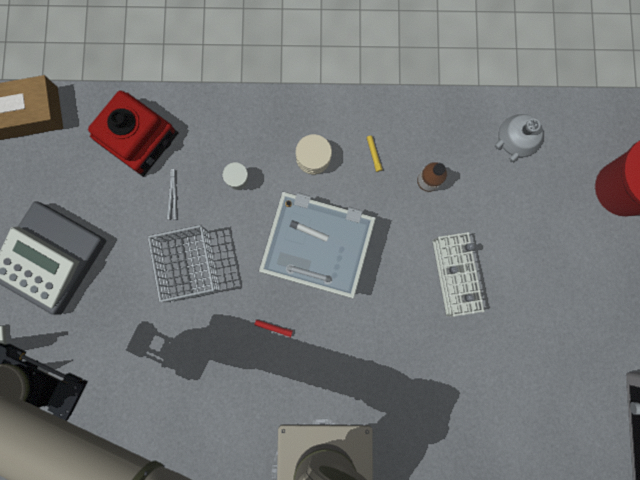

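View pics/scene0.png

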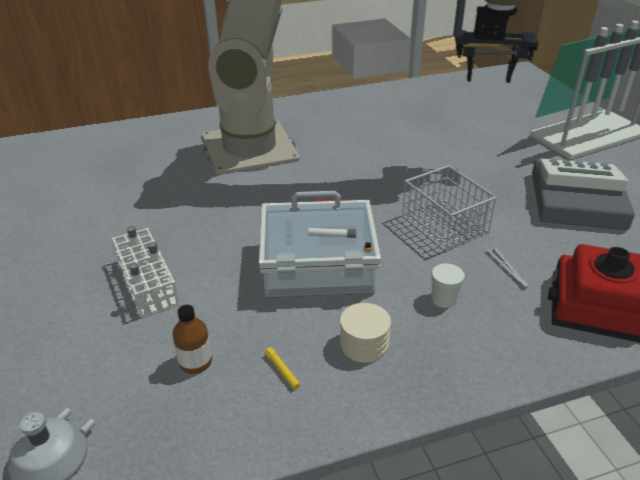

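In the top view the only off-white tube is on the lid at about (310,231). The yellow tube (374,153) and the red one (274,327) on the bench are look-alikes, and three rack tubes stand at the right. I'll confirm with one enlarged crop.

```bash
cat > h.py <<'E'
import numpy as np,cv2
from bench import readout,camera,calibration
def w(n,px,z):
    c=calibration(n);E=np.array(c["extrinsics"]);R,t=E[:3,:3],E[:3,3]
    d=R.T@np.array([(px[0]-c["cx"])/c["fx"],(px[1]-c["cy"])/c["fy"],1]);o=-R.T@t
    return o+d*(z-o[2])/d[2]
def p(n,P):
    c=calibration(n);q=np.array(c["extrinsics"])@np.r_[P,1]
    return np.array([c["fx"]*q[0]/q[2]+c["cx"],c["fy"]*q[1]/q[2]+c["cy"]])
E
python3 - <<'E'
import cv2
a=cv2.imread("pics/top0.png")[180:315,140:390]
cv2.imwrite("pics/crop1.png",cv2.resize(a,None,fx=3.2,fy=3.2,interpolation=cv2.INTER_CUBIC))
E
```

```text
(no output)
```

View pics/crop1.png

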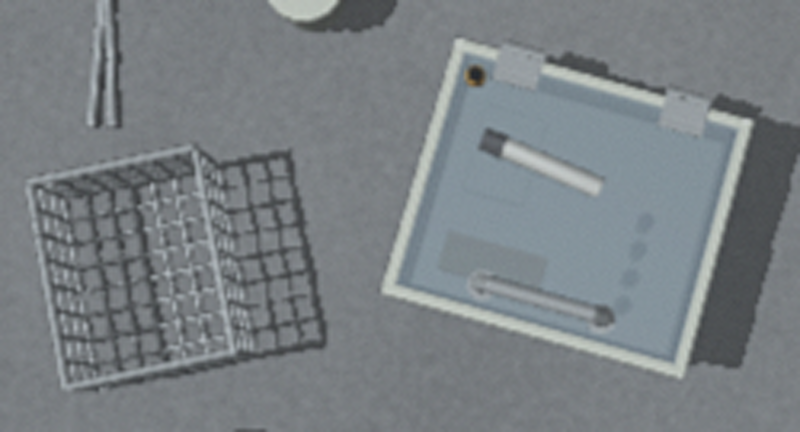

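The crop confirms it: the off-white tube lies on the lid, grey cap at (481,138), round end at (603,188). The handle bar runs (478,283)–(607,317), and the basket rim corners are (27,184), (194,146), (234,351) and (66,388).

```bash
python3 - <<'E'
from h import *
def f(c): return (np.array(c)+.5)/3.2-.5+[140,180]
W=lambda c,z:np.round(w("top",f(c),z),4)
T=[W(c,.1075) for c in((481,138),(603,188))];print("tube",T,np.mean(T,0),np.linalg.norm(T[0]-T[1]),np.arctan2(*(T[0]-T[1])[1::-1]))
H=[W(c,.137) for c in((478,283),(607,317))];print("handle",H,np.mean(H,0),np.linalg.norm(H[0]-H[1]),np.arctan2(*(H[0]-H[1])[1::-1]))
L=[W(c,.099) for c in((459,40),(751,122),(682,377),(384,291))];print("lid",L,np.mean(L,0),[np.linalg.norm(L[i]-L[i-1]) for i in range(4)])
a=(L[0]+L[1]-L[2]-L[3]);yaw=np.arctan2(a[1],a[0]);print("yaw",yaw)
c=np.mean(L,0);print("pred handle",c+ -.0775*np.array([np.cos(yaw),np.sin(yaw),0]))
B=[W(c,.1) for c in((27,184),(194,146),(234,351),(66,388))];print("basket",B,np.mean(B,0),[np.linalg.norm(B[i]-B[i-1]) for i in range(4)])
# check scene view
print("scene tube ends", [p("scene",t) for t in T],"handle",p("scene",np.mean(H,0)))
from scipy.spatial.transform import Rotation as R
print(R.from_quat(readout.read_state()["eef_rot"]).as_matrix().round(3))
for n,px in(("dishes",(313,148)),("cup",(235,175))):print(n,w("top",px,.065))
E
```

```text
tube [array([0.6022, 0.0886, 0.1075]), array([ 0.5654, -0.0028,  0.1075])] [0.5838 0.0429 0.1075] 0.09853019841652606 1.1880283628862838
handle [array([0.4914, 0.0883, 0.137 ]), array([ 0.4677, -0.005 ,  0.137 ])] [0.47955 0.04165 0.137  ] 0.09626307703372047 1.322038392167537
lid [array([0.6787, 0.1066, 0.099 ]), array([ 0.6179, -0.1146,  0.099 ]), array([ 0.4262, -0.0622,  0.099 ]), array([0.4877, 0.1593, 0.099 ])] [0.552625 0.022275 0.099   ] [np.float64(0.1981370485295468), np.float64(0.22940374887956821), np.float64(0.19873260930204684), np.float64(0.2298793161639385)]
yaw -0.2680200031100197
pred handle [0.47789197 0.04279876 0.099     ]
basket [array([0.5651, 0.4276, 0.1   ]), array([0.5951, 0.304 , 0.1   ]), array([0.4422, 0.269 , 0.1   ]), array([0.414 , 0.3914, 0.1   ])] [0.5041 0.348  0.1   ] [np.float64(0.15537583467193353), np.float64(0.12718867874146658), np.float64(0.15685474171984726), np.float64(0.12560652849274995)]
scene tube ends [array([355.50627659, 232.81636747]), array([306.30604418, 231.17318672])] handle [314.1800954  192.52601108]
[[-0.913  0.408 -0.   ]
 [ 0.408  0.913 -0.001]
 [-0.    -0.001 -1.   ]]
dishes [0.80052204 0.03468392 0.065     ]
cup [0.72858237 0.2290221  0.065     ]
```

Request:
apply_moves(
  deltas=[
    {"translation": [0.022, -0.035, 0], "turn": [0, 0, -0.102], "hand": 0.05},
    {"translation": [0.022, -0.035, 0], "turn": [0, 0, -0.102], "hand": 0.05},
    {"translation": [0.022, -0.035, 0], "turn": [0, 0, -0.102], "hand": 0.05},
    {"translation": [0.022, -0.035, 0], "turn": [0, 0, -0.102], "hand": 0.05},
    {"translation": [0.022, -0.035, 0], "turn": [0, 0, -0.102], "hand": 0.05},
  ],
  newtons=15,
)

```text
time: 0.6
ee_pos: [0.3617, 0.3929, 0.2325]
eef_rot: [0.451, 0.892, -0.002, -0.002]
ft_force: [1.0, 0.3, -0.0]
width: 0.0556
```

Request:
apply_moves(
  deltas=[
    {"translation": [0.022, -0.035, 0], "turn": [0, 0, -0.102], "hand": 0.05},
    {"translation": [0.022, -0.035, 0], "turn": [0, 0, -0.102], "hand": 0.05},
    {"translation": [0.022, -0.035, 0], "turn": [0, 0, -0.102], "hand": 0.05},
    {"translation": [0.022, -0.035, 0], "turn": [0, 0, -0.102], "hand": 0.05},
    {"translation": [0.022, -0.035, 0], "turn": [0, 0, -0.102], "hand": 0.05},
  ],
)

```text
time: 1.1
ee_pos: [0.4741, 0.2093, 0.2315]
eef_rot: [0.67, 0.742, -0.002, -0.003]
ft_force: [0.4, 1.4, 0.7]
width: 0.0501
```

Request:
apply_moves(
  deltas=[
    {"translation": [0.022, -0.035, 0], "turn": [0, 0, -0.102], "hand": 0.05},
    {"translation": [0.022, -0.035, 0], "turn": [0, 0, -0.102], "hand": 0.05},
    {"translation": [0.022, -0.035, 0], "turn": [0, 0, -0.102], "hand": 0.05},
    {"translation": [0.022, -0.035, 0], "turn": [0, 0, -0.102], "hand": 0.05},
    {"translation": [0.0, 0, 0], "turn": [0, 0, 0], "hand": 0.05},
  ],
)

```text
time: 1.6
ee_pos: [0.5657, 0.0562, 0.2308]
eef_rot: [0.815, 0.58, -0.002, -0.003]
ft_force: [-0.8, 0.5, -0.4]
width: 0.0497
```

Request:
apply_moves(
  deltas=[
    {"translation": [0.018, -0.013, -0.03], "turn": [0, 0, -0.05], "hand": 0.05},
    {"translation": [0, 0, -0.03], "turn": [0, 0, 0], "hand": 0.05},
    {"translation": [0, 0, 0], "turn": [0, 0, 0], "hand": 0.05},
  ],
)

```text
time: 1.9
ee_pos: [0.5845, 0.0415, 0.169]
eef_rot: [0.83, 0.557, -0.002, -0.003]
ft_force: [-1.4, 1.0, -0.4]
width: 0.0502
```

```bash
python3 - <<'E'
from h import *
from scipy.spatial.transform import Rotation as R
s=readout.read_state();print(s["ee_pos"].round(4),R.from_quat(s["eef_rot"]).as_matrix().round(3).tolist(),s["joint_positions"].round(2))
a=camera("scene")[150:270,240:400,::-1]
cv2.imwrite("pics/c2.png",cv2.resize(a,None,fx=4.5,fy=4.5,interpolation=cv2.INTER_CUBIC))
E
```

```text
[0.5845 0.0415 0.169 ] [[0.378, 0.926, -0.006], [0.926, -0.378, 0.003], [0.0, -0.006, -1.0]] [-0.54  0.31  0.48  1.67 -0.16  1.2  -0.41]
```

View pics/c2.png

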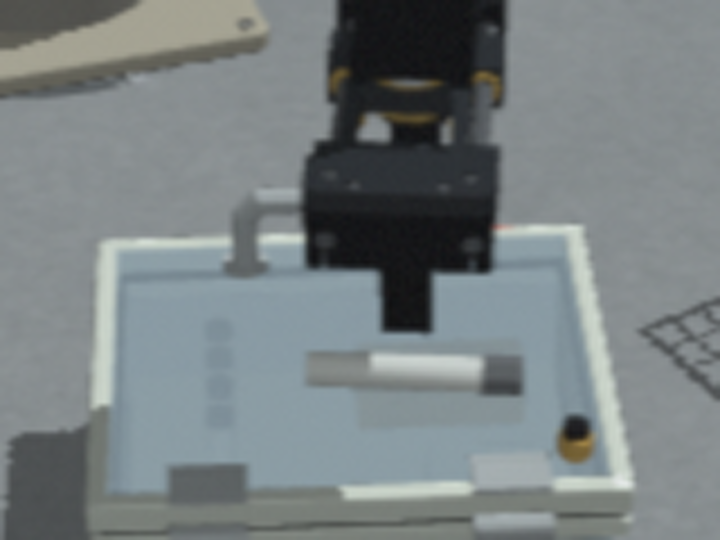

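The near finger (407,300) is above the middle of the tube, which spans (305–523, 373), so I descend and grip.

Request:
apply_moves(
  deltas=[
    {"translation": [0, 0.001, -0.03], "turn": [0, 0, 0], "hand": 0.05},
    {"translation": [0, 0, -0.018], "turn": [0, 0, 0], "hand": 0.05},
    {"translation": [0, 0, 0], "turn": [0, 0, 0], "hand": 0.05},
  ],
)

```text
time: 2.25
ee_pos: [0.5873, 0.044, 0.1272]
eef_rot: [0.83, 0.558, 0.002, -0.001]
ft_force: [-0.8, 0.2, -0.1]
width: 0.0503
```

Request:
apply_moves(
  deltas=[
    {"translation": [-0.003, 0, -0.011], "turn": [0, 0, 0], "hand": 0.05},
    {"translation": [0, 0, 0], "turn": [0, 0, 0], "hand": 0.05},
  ],
)

```text
time: 2.45
ee_pos: [0.5852, 0.045, 0.1185]
eef_rot: [0.829, 0.559, 0.004, -0.001]
ft_force: [-0.2, -0.2, -0.7]
width: 0.05
```

Request:
apply_moves(
  deltas=[
    {"translation": [-0.001, -0.001, -0.003], "turn": [0, 0, 0], "hand": 0.05},
    {"translation": [0, 0, 0], "turn": [0, 0, 0], "hand": 0.01},
    {"translation": [0, 0, 0], "turn": [0, 0, 0], "hand": 0.01},
    {"translation": [0, 0, 0], "turn": [0, 0, 0], "hand": 0.01},
    {"translation": [0, 0, 0], "turn": [0, 0, 0], "hand": 0.01},
  ],
)

```text
time: 2.95
ee_pos: [0.5856, 0.0443, 0.1185]
eef_rot: [0.829, 0.559, 0.006, -0.0]
ft_force: [0.6, -0.7, 0.2]
width: 0.026
```

Request:
apply_moves(
  deltas=[
    {"translation": [0, 0, -0.003], "turn": [0, 0, 0], "hand": 0.01},
    {"translation": [0, 0, 0], "turn": [0, 0, 0], "hand": 0.01},
    {"translation": [0, 0, 0], "turn": [0, 0, 0], "hand": 0.01},
  ],
)

```text
time: 3.25
ee_pos: [0.5857, 0.0443, 0.1154]
eef_rot: [0.829, 0.559, 0.006, -0.0]
ft_force: [0.1, 0.5, -0.3]
width: 0.0154
```

Request:
apply_moves(
  deltas=[
    {"translation": [0, 0, 0.025], "turn": [0, 0, 0], "hand": 0.01},
    {"translation": [0, 0, 0.04], "turn": [0, 0, 0], "hand": 0.01},
    {"translation": [0, 0, 0.04], "turn": [0, 0, 0], "hand": 0.01},
    {"translation": [0, 0, 0.0], "turn": [0, 0, 0], "hand": 0.01},
  ],
)

```text
time: 3.65
ee_pos: [0.5839, 0.0438, 0.2223]
eef_rot: [0.829, 0.559, 0.004, -0.001]
ft_force: [-0.1, 0.1, -0.4]
width: 0.0153
```

```bash
python3 - <<'E'
from h import *
s=readout.read_state();print(s["ee_pos"].round(4),s["joint_positions"].round(2),s["width"])
a=camera("scene")[110:270,240:440,::-1]
cv2.imwrite("pics/c3.png",cv2.resize(a,None,fx=3,fy=3,interpolation=cv2.INTER_CUBIC))
E
```

```text
[0.5839 0.0438 0.2223] [-0.56  0.26  0.49  1.62 -0.13  1.29 -0.43] 0.015278114337976025
```

View pics/c3.png

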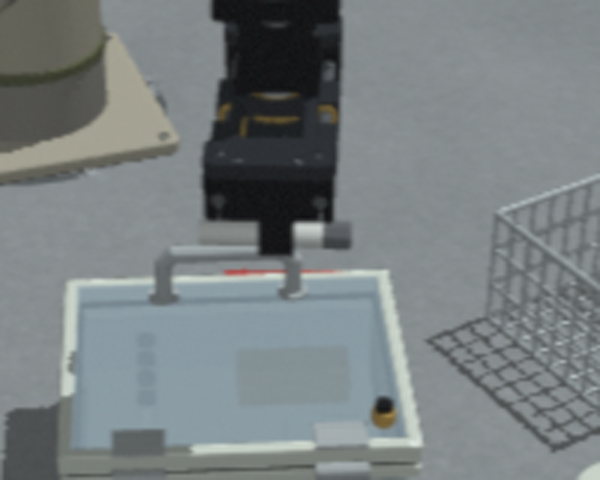

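The tube is held level at mid-length at (275,235), with the basket to the right. I carry it over, turning it along the basket's long side.

Request:
apply_moves(
  deltas=[
    {"translation": [-0.01, 0.038, 0], "turn": [0, 0, -0.119], "hand": 0.01},
    {"translation": [-0.01, 0.038, 0], "turn": [0, 0, -0.119], "hand": 0.01},
    {"translation": [-0.01, 0.038, 0], "turn": [0, 0, -0.119], "hand": 0.01},
    {"translation": [-0.01, 0.038, 0], "turn": [0, 0, -0.119], "hand": 0.01},
    {"translation": [-0.01, 0.038, 0], "turn": [0, 0, -0.119], "hand": 0.01},
  ],
)

```text
time: 4.2
ee_pos: [0.5301, 0.2313, 0.2146]
eef_rot: [0.961, 0.276, -0.001, 0.001]
ft_force: [0.2, 0.7, 0.2]
width: 0.0158
```

Request:
apply_moves(
  deltas=[
    {"translation": [-0.01, 0.038, 0], "turn": [0, 0, -0.119], "hand": 0.01},
    {"translation": [-0.01, 0.038, 0], "turn": [0, 0, -0.119], "hand": 0.01},
    {"translation": [-0.01, 0.038, 0], "turn": [0, 0, -0.119], "hand": 0.01},
    {"translation": [0, 0, 0], "turn": [0, 0, 0], "hand": 0.01},
  ],
)

```text
time: 4.6
ee_pos: [0.4928, 0.3554, 0.2082]
eef_rot: [0.995, 0.096, -0.005, 0.001]
ft_force: [-0.4, -0.1, -0.1]
width: 0.0155
```

Request:
apply_moves(
  deltas=[
    {"translation": [0.011, -0.007, -0.02], "turn": [0, 0, 0.04], "hand": 0.01},
    {"translation": [0, 0, -0.03], "turn": [0, 0, 0], "hand": 0.01},
    {"translation": [0, 0, 0], "turn": [0, 0, 0], "hand": 0.01},
  ],
)

```text
time: 4.9
ee_pos: [0.5018, 0.349, 0.1532]
eef_rot: [0.993, 0.119, -0.006, 0.003]
ft_force: [-0.5, -0.2, -0.0]
width: 0.0155
```

Request:
apply_moves(
  deltas=[
    {"translation": [0.001, 0, -0.03], "turn": [0, 0, 0], "hand": 0.01},
    {"translation": [0, 0, -0.03], "turn": [0, 0, 0], "hand": 0.01},
    {"translation": [0, 0, -0.022], "turn": [0, 0, 0], "hand": 0.01},
    {"translation": [0, 0, 0], "turn": [0, 0, 0], "hand": 0.01},
  ],
)

```text
time: 5.3
ee_pos: [0.5035, 0.3475, 0.0704]
eef_rot: [0.993, 0.119, -0.006, 0.003]
ft_force: [0.1, -1.1, 0.1]
width: 0.0154
```

Request:
apply_moves(
  deltas=[
    {"translation": [0, 0, 0], "turn": [0, 0, 0], "hand": 0.045},
    {"translation": [0, 0, 0], "turn": [0, 0, 0], "hand": 0.045},
    {"translation": [0, 0, 0], "turn": [0, 0, 0], "hand": 0.045},
    {"translation": [0, 0, 0.02], "turn": [0, 0, 0], "hand": 0.045},
    {"translation": [0, 0, 0.03], "turn": [0, 0, 0], "hand": 0.045},
  ],
)

```text
time: 5.8
ee_pos: [0.5039, 0.3471, 0.1242]
eef_rot: [0.993, 0.119, -0.007, 0.003]
ft_force: [-0.3, 0.0, 0.8]
width: 0.0426
```

Request:
apply_moves(
  deltas=[
    {"translation": [0, 0, 0.04], "turn": [0, 0, 0], "hand": 0.045},
    {"translation": [0, 0, 0.04], "turn": [0, 0, 0], "hand": 0.045},
    {"translation": [-0.005, -0.038, 0.02], "turn": [0, 0, 0.134], "hand": 0.045},
    {"translation": [-0.005, -0.038, 0.01], "turn": [0, 0, 0.134], "hand": 0.045},
    {"translation": [-0.005, -0.038, 0], "turn": [0, 0, 0.134], "hand": 0.045},
  ],
)

```text
time: 6.3
ee_pos: [0.4898, 0.2364, 0.2482]
eef_rot: [0.946, 0.324, 0.001, 0.001]
ft_force: [1.0, -0.2, 0.7]
width: 0.0454
```

```bash
python3 - <<'E'
from h import *
s=readout.read_state();print(s["ee_pos"].round(4),s["eef_rot"].round(3),s["joint_positions"].round(2),s["width"])
t=camera("top")[200:320,130:290,::-1];a=camera("scene")[120:270,380:520,::-1]
r=lambda i:cv2.resize(i,(400,int(400*i.shape[0]/i.shape[1])),interpolation=cv2.INTER_CUBIC)
t,a=r(t),r(a);h=max(len(t),len(a));P=lambda i:cv2.copyMakeBorder(i,0,h-len(i),0,0,0)
cv2.imwrite("pics/c4.png",np.hstack([P(t),P(a)]))
E
```

```text
[0.4898 0.2364 0.2482] [0.946 0.324 0.001 0.001] [-0.92  0.14  0.43  1.68 -0.06  1.33 -1.39] 0.04538599947472361
```

View pics/c4.png

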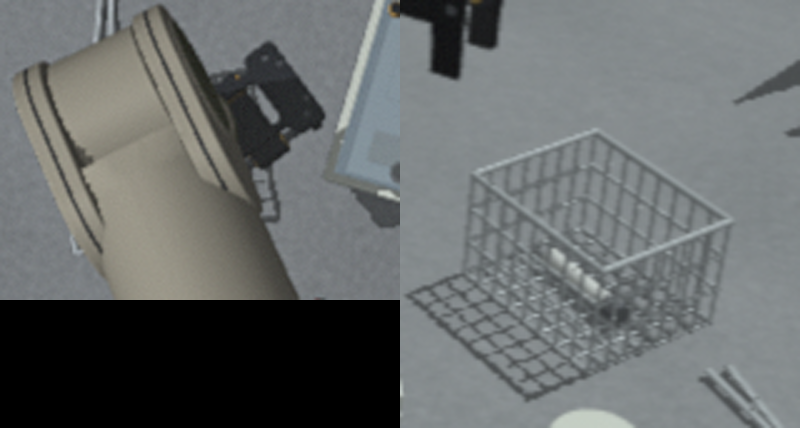

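The tube lies on the basket's floor in the scene view, at (590,280) in the right half, and the basket still stands. Next I go to the handle.

Request:
apply_moves(
  deltas=[
    {"translation": [-0.002, -0.036, -0.005], "turn": [0, 0, 0.126], "hand": 0.045},
    {"translation": [-0.002, -0.036, -0.005], "turn": [0, 0, 0.126], "hand": 0.045},
    {"translation": [-0.002, -0.036, -0.005], "turn": [0, 0, 0.126], "hand": 0.045},
    {"translation": [-0.002, -0.036, -0.005], "turn": [0, 0, 0.126], "hand": 0.045},
    {"translation": [-0.002, -0.036, -0.005], "turn": [0, 0, 0.126], "hand": 0.045},
  ],
)

```text
time: 6.9
ee_pos: [0.4808, 0.0508, 0.2277]
eef_rot: [0.795, 0.607, 0.005, -0.001]
ft_force: [-0.7, -0.6, 0.2]
width: 0.0449
```

Request:
apply_moves(
  deltas=[
    {"translation": [0, 0, 0], "turn": [0, 0, 0], "hand": 0.045},
  ],
)

```text
time: 7.0
ee_pos: [0.4807, 0.0458, 0.2283]
eef_rot: [0.796, 0.606, 0.006, -0.001]
ft_force: [0.1, 0.3, 0.8]
width: 0.0454
```

Request:
apply_moves(
  deltas=[
    {"translation": [-0.001, -0.004, -0.025], "turn": [0, 0, 0.008], "hand": 0.045},
    {"translation": [0, 0, -0.025], "turn": [0, 0, 0], "hand": 0.045},
    {"translation": [0, 0, 0], "turn": [0, 0, 0], "hand": 0.045},
  ],
)

```text
time: 7.3
ee_pos: [0.4814, 0.0419, 0.1804]
eef_rot: [0.795, 0.606, 0.009, -0.001]
ft_force: [0.5, -0.2, 0.5]
width: 0.0449
```

```bash
python3 - <<'E'
from h import *
s=readout.read_state();print(s["ee_pos"].round(4),s["eef_rot"].round(3),s["joint_positions"].round(2),s["width"])
t=camera("top")[200:320,230:390,::-1];a=camera("scene")[120:270,240:400,::-1]
r=lambda i:cv2.resize(i,(400,int(400*i.shape[0]/i.shape[1])),interpolation=cv2.INTER_CUBIC)
t,a=r(t),r(a);h=max(len(t),len(a));P=lambda i:cv2.copyMakeBorder(i,0,h-len(i),0,0,0)
cv2.imwrite("pics/c5.png",np.hstack([P(t),P(a)]))
E
```

```text
[0.4814 0.0419 0.1804] [ 0.795  0.606  0.009 -0.001] [-0.71  0.03  0.56  1.94 -0.03  1.16 -0.41] 0.044901904021904054
```

View pics/c5.png

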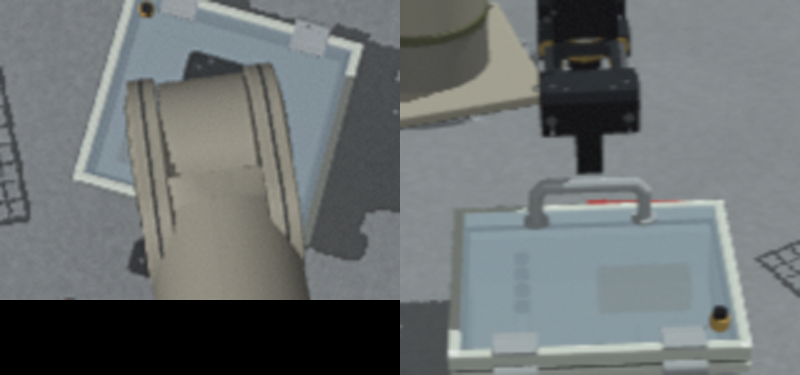

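The finger (590,155) sits over the middle of the bar (at 583,185), and the lid is clear. I descend with the bar between the jaws.

Request:
apply_moves(
  deltas=[
    {"translation": [-0.002, 0.001, -0.02], "turn": [0, 0, 0], "hand": 0.045},
    {"translation": [0, 0, -0.018], "turn": [0, 0, 0], "hand": 0.045},
    {"translation": [0, 0, -0.008], "turn": [0, 0, 0], "hand": 0.045},
    {"translation": [0, 0, 0], "turn": [0, 0, 0], "hand": 0.045},
  ],
)

```text
time: 7.8
ee_pos: [0.4847, 0.0457, 0.1422]
eef_rot: [0.795, 0.606, 0.015, 0.001]
ft_force: [0.3, -0.2, 0.9]
width: 0.0449
```

Request:
apply_moves(
  deltas=[
    {"translation": [-0.006, -0.003, -0.011], "turn": [-0.017, 0.025, 0], "hand": 0.045},
    {"translation": [0, 0, 0], "turn": [0, 0, 0], "hand": 0.045},
  ],
)

```text
time: 8.0
ee_pos: [0.4792, 0.0431, 0.1324]
eef_rot: [0.795, 0.607, 0.0, 0.001]
ft_force: [-0.9, 0.1, -0.3]
width: 0.0449
```

Request:
apply_moves(
  deltas=[
    {"translation": [0, -0.001, -0.003], "turn": [0, 0, 0], "hand": 0.045},
    {"translation": [0, 0, 0], "turn": [0, 0, 0], "hand": 0.008},
    {"translation": [0, 0, 0], "turn": [0, 0, 0], "hand": 0.008},
    {"translation": [0, 0, 0], "turn": [0, 0, 0], "hand": 0.008},
    {"translation": [0, 0, 0], "turn": [0, 0, 0], "hand": 0.008},
  ],
  newtons=40,
)

```text
time: 8.5
ee_pos: [0.4801, 0.0421, 0.1304]
eef_rot: [0.795, 0.606, 0.001, 0.001]
ft_force: [0.6, 0.2, 0.0]
width: 0.0208
```

Request:
apply_moves(
  deltas=[
    {"translation": [0, 0, 0], "turn": [0, 0, 0], "hand": 0.008},
    {"translation": [0, 0, 0], "turn": [0, 0, 0], "hand": 0.008},
    {"translation": [0, 0, 0], "turn": [0, 0, 0], "hand": 0.008},
  ],
)

```text
time: 8.8
ee_pos: [0.4793, 0.0423, 0.1305]
eef_rot: [0.795, 0.607, 0.0, 0.0]
ft_force: [0.9, -1.1, 0.3]
width: 0.0108
```

Request:
apply_moves(
  deltas=[
    {"translation": [0, 0, 0.003], "turn": [0, 0, 0], "hand": 0.008},
    {"translation": [0, 0, 0.003], "turn": [0, 0, 0], "hand": 0.008},
  ],
)

```text
time: 9.0
ee_pos: [0.4805, 0.0418, 0.1351]
eef_rot: [0.795, 0.606, 0.001, 0.002]
ft_force: [9.3, 0.8, -14.6]
width: 0.0101
```

Request:
apply_moves(
  deltas=[
    {"translation": [0.001, 0, 0.003], "turn": [0.005, 0.017, 0], "hand": 0.008},
    {"translation": [0.001, 0, 0.003], "turn": [0.005, 0.017, 0], "hand": 0.008},
  ],
)

```text
time: 9.2
ee_pos: [0.4823, 0.0414, 0.1406]
eef_rot: [0.795, 0.606, -0.01, -0.012]
ft_force: [0.2, -1.1, -3.9]
width: 0.0106
```

The seal has given way gently: force is down to about 4 N with the handle 10 mm up. I continue along the arc.

Request:
apply_moves(
  deltas=[
    {"translation": [0.001, 0, 0.003], "turn": [0.005, 0.017, 0], "hand": 0.008},
    {"translation": [0.001, 0, 0.003], "turn": [0.005, 0.017, 0], "hand": 0.008},
    {"translation": [0.001, 0, 0.003], "turn": [0.005, 0.017, 0], "hand": 0.008},
    {"translation": [0.001, -0.001, 0.003], "turn": [0.005, 0.017, 0], "hand": 0.008},
    {"translation": [0.001, 0, 0.003], "turn": [0.005, 0.017, 0], "hand": 0.008},
  ],
)

```text
time: 9.7
ee_pos: [0.4878, 0.0399, 0.1558]
eef_rot: [0.793, 0.605, -0.039, -0.051]
ft_force: [3.6, -3.6, -10.7]
width: 0.0106
```

Request:
apply_moves(
  deltas=[
    {"translation": [0, 0, 0], "turn": [0, 0, 0], "hand": 0.008},
    {"translation": [0, 0, 0], "turn": [0, 0, 0], "hand": 0.008},
  ],
)

```text
time: 9.9
ee_pos: [0.4881, 0.0398, 0.1564]
eef_rot: [0.794, 0.605, -0.039, -0.051]
ft_force: [1.0, -0.0, -6.2]
width: 0.0107
```

```bash
python3 - <<'E'
from h import *
s=readout.read_state();print(s["ee_pos"].round(4),s["eef_rot"].round(3),s["ft_force"].round(1),s["joint_vel"].round(3),s["width"])
a=camera("scene")[120:310,230:510,::-1]
cv2.imwrite("pics/c6.png",cv2.resize(a,None,fx=2.8,fy=2.8,interpolation=cv2.INTER_CUBIC))
E
```

```text
[0.4881 0.0398 0.1564] [ 0.794  0.605 -0.039 -0.051] [ 1.  -0.  -6.2] [ 0.003  0.004  0.001 -0.01  -0.006  0.011  0.005] 0.010679966296519903
```

View pics/c6.png

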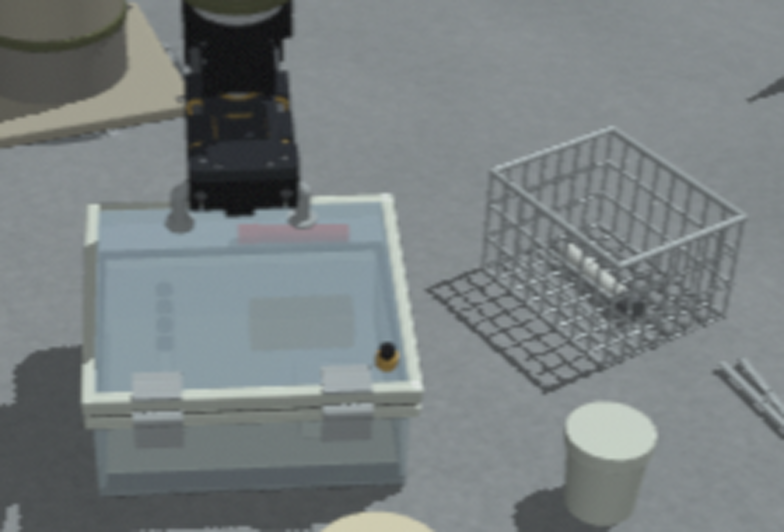

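The lid stands visibly ajar, its front edge at (90–390, 200), with the gripper on the handle. The tube is in the basket at (605,280). I hold still and check the angle numerically before handing in.

Request:
apply_moves(
  deltas=[
    {"translation": [0, 0, 0], "turn": [0, 0, 0], "hand": 0.008},
    {"translation": [0, 0, 0], "turn": [0, 0, 0], "hand": 0.008},
    {"translation": [0, 0, 0], "turn": [0, 0, 0], "hand": 0.008},
    {"translation": [0, 0, 0], "turn": [0, 0, 0], "hand": 0.008},
    {"translation": [0, 0, 0], "turn": [0, 0, 0], "hand": 0.008},
  ],
)

```text
time: 10.45
ee_pos: [0.4881, 0.0398, 0.1565]
eef_rot: [0.794, 0.605, -0.039, -0.051]
ft_force: [1.8, -0.5, -5.7]
width: 0.0109
```

Request:
apply_moves(
  deltas=[
    {"translation": [0, 0, 0], "turn": [0, 0, 0], "hand": 0.008},
    {"translation": [0, 0, 0], "turn": [0, 0, 0], "hand": 0.008},
    {"translation": [0, 0, 0], "turn": [0, 0, 0], "hand": 0.008},
  ],
)

```text
time: 10.75
ee_pos: [0.4881, 0.0398, 0.1565]
eef_rot: [0.794, 0.605, -0.039, -0.051]
ft_force: [2.5, -0.7, -4.8]
width: 0.0107
```

```bash
python3 - <<'E'
from h import *
c=np.array([.5526,.0223]);y=-.265;R=np.array([[np.cos(y),-np.sin(y)],[np.sin(y),np.cos(y)]])
for th in(0,.1,.15,.2):
    o=[]
    for yy in(.116,-.116):
        X,Z=-.197,.014
        x=X*np.cos(th)+Z*np.sin(th)+.095;z=-X*np.sin(th)+Z*np.cos(th)+.085
        q=p("scene",[*(c+R@[x,yy]),z]);o.append(((q-[230,120]+.5)*2.8-.5).round())
    print(th,o)
s=readout.read_state();print(s["ee_pos"],s["ft_force"],s["width"])
E
```

```text
0 [array([385., 221.]), array([ 87., 232.])]
0.1 [array([387., 201.]), array([ 85., 212.])]
0.15 [array([387., 192.]), array([ 84., 203.])]
0.2 [array([388., 183.]), array([ 83., 194.])]
[0.48813736 0.03981836 0.15649699] [ 2.45620381 -0.71245168 -4.78178386] 0.010731040954619483
```

```bash
python3 -c "
from bench import order;order.close_job()"
```

```text
the job is handed in; nothing more can be done
```

The used tube is in the wire basket, and the lid was pulled free afterwards and is still held ajar. I handed the job in at about 10.8 s of the 48 s allowed; it reports no verdict.

- **Tube:** I lowered it into the basket and let go. The last picture shows it lying on the basket floor, with the basket upright.
- **Lid:** The seal gave way at about 15 N without any jump.
    - **Opening:** The lid's corners in the picture put the opening at about 0.14 rad, and the 26 mm rise of the handle gives about 0.15 rad. That is roughly 28–30 mm at the front edge.
    - **Hold:** The pose stayed unchanged over the last 0.8 s, with about 5 N of load at the wrist and the fingers shut on the bar at 10.7 mm.
- **Everything else:** No contact or movement showed up. The cup and forceps looked in place in the last picture, but I did not measure the bystanders' positions afterwards. No check failed or disagreed.

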